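Date-stamp the jam jar that still has a blank label

ROBOT

A 7-joint arm with a two-finger parallel gripper is mounted at the origin on a cart in front of the work surface, level with it; the furniture and walls round the work are solid. World frame = base frame: x ahead of the robot, y to its left, z up, the work surface at z = 0. Lengths are in mm, angles in rad, forces in N, time in s.
With the tool pointing down it reaches from about 400 to 875 mm from the base axis. Payload 6.5 kg.
Tool frame: the origin (TCP) lies between the finger pads, 19 mm behind the fingertips; this is the grasp point; z points along the fingers, y is the line along which they close (so a half turn about z gives the same grasp; the last joint's range is limited). The gripper opens to 85 mm and grips with 20 to 120 N. Pads are 22 mm wide; open, the fingers measure 114 mm over their backs; the gripper's body (76 mm by 85 mm) begins 54 mm behind the grasp point. The pads swing forward as they close: fully open they stand 13 mm farther back than shut.
Start: joints at [-1.375, 0.536, -0.004, 1.538, 0.003, 1.067, -0.071], TCP at [168.228, 627.845, 249.99] pointing down, gripper open.
Joint ranges: [-2.7, 2.7], [-0.37, 2.16], [-1.27, 1.26], [0.24, 2.4], [-1.31, 4.45], [0.19, 1.91], [-2.76, 2.76]. Speed limits (rad/s): [2.39, 2.39, 3.14, 3.14, 3.14, 3.14, 3.14].

INTERFACE

Orientations are given as [roll, pitch, yaw] about the fixed x, y, z axes, in that order (R = Rz(yaw) Ry(pitch) Rx(roll)).
In Python, from station import sensors, viewer, ticket gives the robot as it stands.
- The arm moves only by the shell command python3 -m pendant 'ROWS'. ROWS is JSON, a list of rows, each a list of 5 numbers: the closure, from -1 (fully open) to 1 (shut), then the shift along the tool's x, y, z normalised to -1 to 1, where 1 is 15 cm, then the turn about the tool's z normalised to -1 to 1, where 1 is pi rad. In form: [[jaw, x, y, z, yaw], ...]. A call has 1 to 20 rows; each row is the pose to reach, as a shift and turn from the pose commanded when the call began, along the tool's axes at that moment, turning the shorter way round; what a row does not reach only later rows make up. A row lasts 1/12 s, in which the tool goes at most 41.7 mm and 7.16 degrees, less where a joint would pass 70% of its speed; a pose out of reach is approached as far as the arm can. A call with a number of a shift or a turn outside -1 to 1 is refused whole. A call with a gripper value outside its range is refused whole. The fingers move at their own pace and stop on an object; the grip force is fixed at half the most. Time passes only in rows, so rows that repeat a pose let the fingers close. It gives the time, the measured TCP pose, the force, the opening and the grip force at its end, in the units of the state.
- sensors.get_state(): the state, without advancing time (a new reading comes with each control period).
- viewer.snapshot(name): name is "side" or "top" or "wrist"; returns a dict with "img" (480x640x3 uint8, red, green, blue), "intrinsics" (3x3 intrinsics, pixels), "position" and "orientation" of the camera in the world. Camera axes: x right, y down, z forward; pixel columns grow to the right and rows downward; lengths in mm; the calibration is good to about 2 mm. A picture is of the moment at which its call begins. There is no depth.
- ticket.finish_job(): hands the job in; it is judged then, once.
The state is a dict: "time_s": time; "joint_positions": joint angles; "joint_vel": joint speeds; "effort": joint torques, N m; "ee_pos": TCP position; "tcp_rot": TCP orientation; "wrist_force": force on the tool from outside, world axes, zero at the start; "moment": the same for the moment, N m; "width": finger opening in mm; "gripper_force": force on a finger pad.
Only numpy, scipy, OpenCV 4.12 (cv2) and the standard library are available. Lean on these libraries where they do the work, as an engineer would, in place of code of your own. Each camera call takes 0.05 s, during which the arm holds its last target. There are 200 camera calls.

TASK

Two of the three jam jars already have a date stamp on the round label of their lid; one label is still blank. Take the blue-capped hand stamp by its cap, set it squarely on the middle of the blank label (on no other jar), push the cap right down and hold it a moment without forcing it or shifting the jar, then lift it straight off without sliding. Finally stand the stamp upright on its cork coaster again and let go.

Things in the scene. Friction and masses are not known exactly. Their poses are not given: they have to be found in the camera images.
- stamp: Self-inking hand stamp, 0.14 kg, round, 91 mm high, standing upright on the coaster. Origin: centre of the foot's underside (the printing face); z up through the cap. Black foot 34 mm in diameter, 0 to 30 mm up; then a 24 mm steel core; on top a blue cylindrical cap with white trim, 32 mm in diameter, 40 to 90 mm up when not pressed. Grip the cap, e.g. TCP 70 mm above the origin.
- stamp_cap (a joint): How far the cap is pushed down towards the foot, in m: 0 when free, 0.008 at the stop. A spring returns it: it begins to move at about 4 N and reaches the stop at about 8 N. The foot stands still on what it is pressed on while the held cap goes down.
- blank_jar: The jar with the blank label, loose, upright, 66 mm in diameter, 0.35 to 0.57 kg. Origin: centre of its underside; z up. Centred on its yellow lid is a plain white paper label 58 mm in diameter, its top 101.5 mm above the origin. Two more such jars have a dark blue ring and bars (the date stamp) on the label; the blank one may stand in any of the three places.
- coaster: Round cork coaster fixed to the worktop, 90 mm in diameter, 6 mm thick. Origin: centre of its underside.
Things that resemble listed ones, but are neither listed nor needed, are in the scene too. What is shaped like the stamp but green is not meant.

How it is judged:
By the outcome, as a careful person would: the job done as asked, in the order asked, and still so for the second after the job is handed in, with the robot touching nothing.
It also fails if it takes over 56 s, if anything falls off the work surface, if the arm or the gripper's body presses on something with over 40 N, if the wrist force passes 120 N, or if a joint passes its speed limit or range.

## Working session

There is one attempt and no reset: what is moved stays moved. The work goes in short steps, Python scripts to look and compute and a shell command to move; the robot and the scene stay as the last step left them, time stands still between calls to the robot, and variables do not carry over. Pictures are saved under pics/ and viewed, at most 10 in all, crops included, and the job is handed in when it is done.

```bash
mkdir -p pics
python3 - <<'E'
from station import sensors, viewer
import cv2, pickle,numpy as np
s=sensors.get_state(); print({k:np.round(v,3) for k,v in s.items()})
for n in("side","top"):
    d=viewer.snapshot(n); pickle.dump(d,open(f'pics/{n}0.pkl','wb')); cv2.imwrite(f'pics/{n}0.png',d['img'][:,:,::-1]); print(n,d['position'],d['orientation'],d['intrinsics'])
E
```

```text
{'time_s': np.float64(0.0), 'joint_positions': array([-1.375,  0.537, -0.004,  1.539,  0.003,  1.067, -0.071]), 'joint_vel': array([ 0.001, -0.   , -0.   , -0.001, -0.001, -0.   , -0.   ]), 'effort': array([-1.0000e-03, -5.8340e+01,  1.0480e+00, -2.5911e+01,  1.2000e-02,
        9.0000e-03, -0.0000e+00]), 'ee_pos': array([168.102, 627.273, 249.1  ]), 'tcp_rot': array([-3.14,  0.  ,  2.88]), 'wrist_force': array([ 0.975,  0.675, -0.328]), 'moment': array([-0.018,  0.047, -0.055]), 'gripper_force': np.float64(0.0), 'width': np.float64(85.293)}
side [ 450.08343215 -667.55919796  761.85835487] [-2.59539869  0.00789655 -0.13828925] [[607.51348872   0.         313.44300971]
 [  0.         607.51348872 237.26911734]
 [  0.           0.           1.        ]]
top [ 456.39220224 -258.36691004  882.96838606] [-3.04117292  0.00388055 -1.57685941] [[588.69725691   0.         313.37112406]
 [  0.         588.69725691 241.19363784]
 [  0.           0.           1.        ]]
```

View pics/side0.png

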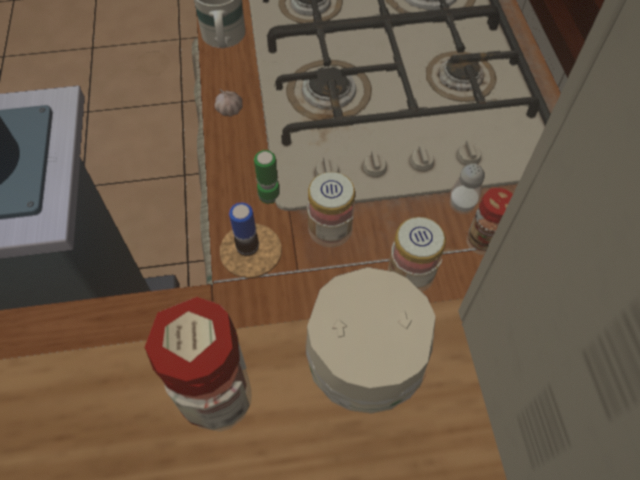

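View pics/top0.png

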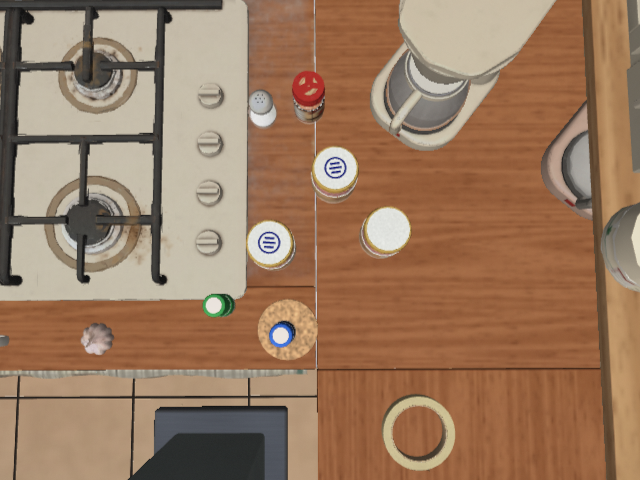

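Top view: the blank label is at (386,230). The stamped lids are at (268,243) and (335,169), the blue stamp is at (281,335) on the coaster, and the green decoy is at (217,305). The side view shows the stamp at (243,215), and the blank jar is hidden there.

```bash
cat > h.py <<'E'
import cv2, numpy as np
from scipy.spatial.transform import Rotation as R
def ray(d,uv,z):
    uv=np.atleast_2d(uv).astype(float); K=d['intrinsics']
    v=np.c_[uv,np.ones(len(uv))]@np.linalg.inv(K).T@R.from_euler('xyz',d['orientation']).as_matrix().T
    p=np.array(d['position']); return p+v*((z-p[2])/v[:,2])[:,None]
def proj(d,P):
    c=(np.atleast_2d(P)-d['position'])@R.from_euler('xyz',d['orientation']).as_matrix()@np.array(d['intrinsics']).T
    return c[:,:2]/c[:,2:]
def blob(m,near,r):
    k=np.zeros_like(m); cv2.circle(k,near,r,255,-1); m=cv2.bitwise_and(m,k)
    cs,_=cv2.findContours(m,cv2.RETR_EXTERNAL,cv2.CHAIN_APPROX_NONE); return max(cs,key=cv2.contourArea)[:,0]
def circ(P):
    A=np.c_[2*P[:,:2],np.ones(len(P))]; s=np.linalg.lstsq(A,(P[:,:2]**2).sum(1),rcond=None)[0]
    return s[:2],np.sqrt(s[2]+s[:2]@s[:2])
E
python3 - <<'E'
import pickle
from h import *
T=pickle.load(open('pics/top0.pkl','rb'));S=pickle.load(open('pics/side0.pkl','rb'))
h=cv2.cvtColor(T['img'],cv2.COLOR_RGB2HSV)
w=cv2.inRange(h,(0,0,170),(179,50,255))
for n,c,r,z in(('blank',(388,230),32,101.5),('j2',(269,242),32,101.5),('j3',(335,168),32,101.5),('captop',(281,335),14,96)):
    b=blob(w,c,r); print(n,b.min(0),b.max(0),*circ(ray(T,b,z)))
co=cv2.inRange(h,(8,60,120),(25,200,255))
b=blob(cv2.inRange(h,(100,120,60),(130,255,255)),(281,335),20);print('blue',b.min(0),b.max(0),ray(T,b.mean(0),90), circ(ray(T,b,94)))
# coaster edge by Hough
g=cv2.cvtColor(T['img'],cv2.COLOR_RGB2GRAY)
print(cv2.HoughCircles(g[280:380,240:340],cv2.HOUGH_GRADIENT,1,20,param1=80,param2=15,minRadius=25,maxRadius=36))
hs=cv2.cvtColor(S['img'],cv2.COLOR_RGB2HSV)
b=blob(cv2.inRange(hs,(0,0,150),(179,70,255)),(241,211),14);print('side top',b.mean(0),circ(ray(S,b,96)))
print('coaster in side', proj(S,[ [340,-225,6]]), 'top z0 (287,330)',ray(T,(287,330),6), proj(S,ray(T,(287,330),6)), proj(S,ray(T,(386,230),101.5)))
for im,(x,y,W),n in((T['img'],(200,140,240),'t'),(S['img'],(200,130,160),'s')):
    cv2.imwrite(f'pics/c{n}.png',cv2.resize(im[y:y+W*5//6,x:x+W,::-1],(480,400),interpolation=3))
cv2.imwrite('pics/crop.png',np.hstack([cv2.imread('pics/ct.png'),cv2.imread('pics/cs.png')])[:, :960][:,:, :])
E
```

```text
blank [367 208] [409 250] [ 551.31533378 -355.4181903 ] 27.924521726939396
j2 [248 222] [290 263] [ 534.02173442 -196.34160062] 27.927370714622516
j3 [314 147] [356 188] [ 634.86608612 -285.6806185 ] 27.952815535027685
captop [273 328] [288 343] [ 410.89003265 -211.25420784] 10.04056165013414
blue [269 323] [293 346] [[ 411.80510644 -211.95180573   90.        ]] (array([ 411.94496721, -212.02105115]), np.float64(15.305338715117708))
[[[48.5 49.5 30.7]]]
side top [240.28571429 211.17142857] (array([ 410.76544143, -212.19239256]), np.float64(8.451022426793998))
coaster in side [[198.45754185 259.49626689]] top z0 (287,330) [[ 413.36884825 -215.80265442    6.        ]] [[249.20165695 247.66446244]] [[363.48157153 290.972029  ]]
```

```bash
python3 -m pendant '[[-1,-0.48,-0.25,-0.33,0.1],[-1,-0.96,-0.5,-0.33,0.2],[-1,-0.96,-0.5,-0.33,0.417],[-1,-0.96,-0.5,-0.33,0.417],[-1,-0.96,-0.5,-0.33,0.417],[-1,-0.96,-0.5,-0.33,0.417],[-1,-0.96,-0.5,-0.33,0.417],[-1,-0.96,-0.5,-0.33,0.417],[-1,-0.96,-0.5,-0.33,0.417],[-1,-0.96,-0.5,-0.33,0.417],[-1,-0.96,-0.5,-0.33,0.417],[-1,-0.96,-0.5,-0.33,0.417],[-1,-0.96,-0.5,-0.33,0.417],[-1,-0.96,-0.5,-0.33,0.417]]'
```

```text
time_s: 1.27
ee_pos: [287.8, 518.0, 299.3]
tcp_rot: [-3.141, 0.0, 1.572]
wrist_force: [0.0, 0.0, 0.1]
width: 85.6
gripper_force: 0.0
```

```bash
python3 -m pendant '[[-1,-1,0.82,0,0],[-1,-1,0.82,0,0],[-1,-1,0.82,0,0],[-1,-1,0.82,0,0],[-1,-1,0.82,0,0]]' | head -2
for i in 1 2 3; do :; done
python3 -m pendant '[[-1,-1,0,0,0],[-1,-1,0,0,0],[-1,-1,0,0,0],[-1,-1,0,0,0],[-1,-1,0,0,0]]' | head -2
python3 -m pendant '[[-1,-1,0,0,0],[-1,-1,0,0,0],[-1,-1,0,0,0],[-1,-1,0,0,0],[-1,-1,0,0,0]]' | head -2
python3 -m pendant '[[-1,-1,0,0,0],[-1,-1,0,0,0],[-1,-1,0,0,0],[-1,-1,0,0,0],[-1,-1,0,0,0]]' | head -4
```

```text
time_s: 1.68
ee_pos: [413.6, 363.8, 299.8]
time_s: 2.1
ee_pos: [411.0, 211.8, 299.6]
time_s: 2.52
ee_pos: [410.4, 63.0, 299.8]
time_s: 2.93
ee_pos: [410.3, -86.7, 300.0]
tcp_rot: [3.14, 0.001, 1.564]
wrist_force: [-0.6, -0.3, -0.0]
```

```bash
python3 -m pendant '[[-1,-0.83,0,0,0],[-1,-0.83,0,0,0],[-1,-0.83,0,0.3,0],[-1,-0.83,0,0.53,0],[-1,-0.83,0,0.53,0],[-1,-0.83,0,0.53,0],[-1,-0.83,0,0.53,0]]'
python3 - <<'E'
from station import sensors, viewer
from h import *
import pickle
d=viewer.snapshot('wrist');pickle.dump(d,open('pics/w1.pkl','wb'));cv2.imwrite('pics/w1.png',d['img'][:,:,::-1])
print(d['position'],d['orientation'],proj(d,[411,-211.8,96]),proj(d,[414,-217,6]), sensors.get_state()['joint_positions'])
E
```

```text
time_s: 3.52
ee_pos: [410.8, -205.5, 220.5]
tcp_rot: [-3.141, -0.0, 1.571]
wrist_force: [-0.3, 0.1, 0.4]
width: 85.2
gripper_force: 0.0
[ 410.92233118 -139.60959162  345.02292159] [2.87989948e+00 4.83098458e-04 2.41844006e-04] [[319.20502775 247.84678876]] [[322.4112175  226.26147512]] [-0.287703    0.31747034  0.78626504  2.08512017 -0.29987236  0.84977224
  0.67517897]
```

View pics/w1.png

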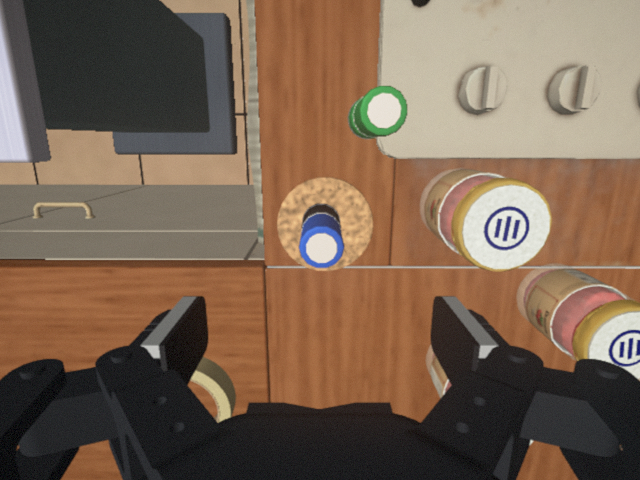

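The cap top is at (321,249), which matches the prediction. The coaster is centred near (325,224).

Run:
```python
import pickle
from h import *
d=pickle.load(open('pics/w1.pkl','rb'))
h=cv2.cvtColor(d['img'],cv2.COLOR_RGB2HSV)
b=blob(cv2.inRange(h,(0,0,170),(179,60,255)),(321,249),22);print(circ(ray(d,b,96.5)))
b=blob(cv2.inRange(h,(9,70,130),(25,150,255)),(325,223),52)
hull=cv2.convexHull(b)[:,0];print(b.min(0),b.max(0),circ(ray(d,hull,6)))
print(ray(d,[(277.5,224),(373,224),(321,177),(325,270)],6))
b=blob(cv2.inRange(h,(100,120,60),(130,255,255)),(321,245),28);print(b.min(0),b.max(0))
```

```text
(array([ 412.3116505 , -211.58399453]), np.float64(10.578991869707906))
[273 171] [376 275] (array([ 416.41655699, -215.73349474]), np.float64(48.75146806667064))
[[ 372.3056371  -214.8629588     6.        ]
 [ 460.94724608 -214.83201767    6.        ]
 [ 412.61252215 -171.64246866    6.        ]
 [ 416.59741664 -260.01385803    6.        ]]
[300 217] [342 266]
```

```bash
python3 -m pendant '[[-1,0,0,0,0],[-1,0,0,0,0]]'
```

```text
time_s: 3.73
ee_pos: [411.5, -205.7, 221.5]
tcp_rot: [3.138, -0.0, 1.572]
wrist_force: [-0.1, 0.0, -0.8]
width: 85.8
gripper_force: 0.0
```

```bash
python3 -m pendant '[[-1,-0.04,0,0.2,0],[-1,-0.04,0,0.4,0],[-1,-0.04,0,0.6,0],[-1,-0.04,0,0.75,0],[-1,-0.04,0,0.88,0],[-1,-0.04,0,0.96,0],[-1,-0.04,0,0.96,0],[-1,-0.04,0,0.96,0],[-1,-0.04,0,0.96,0]]'
python3 - <<'E'
from station import sensors, viewer
from h import *
for i in range(4):
  print(np.round(sensors.get_state()['ee_pos'],1)); d=viewer.snapshot('wrist')
cv2.imwrite('pics/w2.png',d['img'][:,:,::-1])
E
```

```text
time_s: 4.48
ee_pos: [411.3, -212.6, 77.3]
tcp_rot: [3.139, 0.001, 1.57]
wrist_force: [-0.4, 0.4, -0.2]
width: 85.4
gripper_force: 0.0
[ 411.3 -212.6   77.3]
[ 411.3 -212.6   77.3]
[ 411.3 -212.6   77.2]
[ 411.1 -212.6   77.1]
```

View pics/w2.png

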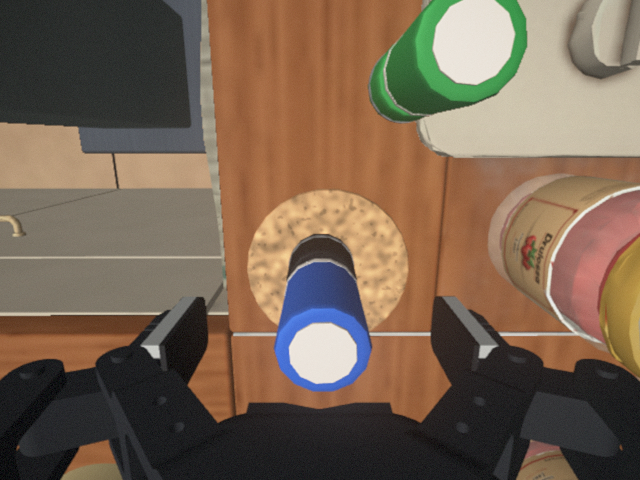

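The cap sits between the pads, centred to about 1 mm (cap at 323, pad midpoint at 319), so I'll close.

```bash
python3 -m pendant '[[-0.5,0,0.005,0,0],[-0.2,0,0.005,0,0],[0,0,0.005,0,0],[0.1,0,0.005,0,0],[0.2,0,0.005,0,0],[0.3,0,0.005,0,0],[0.5,0,0.005,0,0],[1,0,0.005,0,0],[1,0,0.005,0,0],[1,0,0.005,0,0],[1,0,0.005,0,0]]'
python3 -m pendant '[[1,0,0,-0.04,0],[1,0,0,-0.1,0],[1,0,0,-0.25,0],[1,0,0,-0.5,0],[1,0,0,-0.75,0],[1,0,0,-1,0],[1,0,0,-1,0],[1,0,0,-1,0],[1,0,0,-1,0]]'
python3 - <<'E'
from station import sensors, viewer
from h import *
import pickle
for n in('wrist','top'):
  d=viewer.snapshot(n);pickle.dump(d,open(f'pics/{n}3.pkl','wb'));cv2.imwrite(f'pics/{n}3.png',d['img'][:,:,::-1])
d=viewer.snapshot('side');cv2.imwrite('pics/side3.png',cv2.resize(d['img'][80:320,160:480,::-1],(640,480)));pickle.dump(d,open(f'pics/side3.pkl','wb'))
E
```

```text
time_s: 5.6
ee_pos: [411.1, -212.6, 76.1]
tcp_rot: [3.141, 0.0, 1.57]
wrist_force: [0.5, 0.3, 3.1]
width: 30.7
gripper_force: 58.8
time_s: 6.35
ee_pos: [410.4, -211.9, 225.8]
tcp_rot: [-3.141, -0.001, 1.57]
wrist_force: [-0.2, 0.5, -1.1]
width: 30.9
gripper_force: 59.8
```

View pics/side3.png

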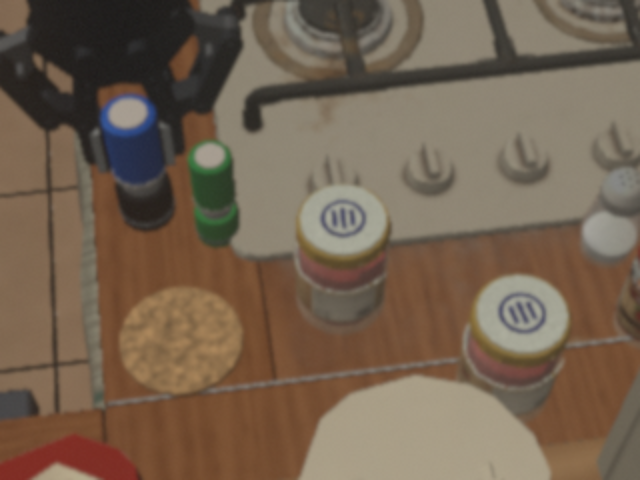

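The stamp is held and looks upright, and the coaster is clear. Next I'll approach the jar and measure the label again with the wrist camera.

```bash
python3 -m pendant '[[1,-0.15,0.15,0,0],[1,-0.3,0.4,0,0],[1,-0.35,0.65,0,0],[1,-0.35,0.85,0,0],[1,-0.35,0.94,0,0],[1,-0.35,0.94,0,0],[1,-0.35,0.94,0,0],[1,-0.35,0.94,0,0]]'
python3 - <<'E'
from station import sensors, viewer
from h import *
import pickle
d=viewer.snapshot('wrist');pickle.dump(d,open(f'pics/wrist4.pkl','wb'));cv2.imwrite(f'pics/wrist4.png',d['img'][:,:,::-1])
S=pickle.load(open('pics/side3.pkl','rb'));t=np.array([410.6,-212,226])
print('side pred captop,foot',[(proj(S,t+[0,0,z])[0]-[160,80])*2 for z in(20.5,-70)])
h=cv2.cvtColor(S['img'],cv2.COLOR_RGB2HSV)
b=blob(cv2.inRange(h,(9,70,130),(25,150,255)),(250,250),40);print('coaster',b.min(0),b.max(0),circ(ray(S,cv2.convexHull(b)[:,0],6)))
p=proj(d,[551.3,-355.4,101.5])[0];print(p,proj(d,[551.3,-355.4+29,101.5]),sensors.get_state()['ee_pos'])
E
```

```text
time_s: 7.17
ee_pos: [550.1, -265.4, 224.9]
tcp_rot: [-3.139, -0.0, 1.568]
wrist_force: [-0.1, 0.0, -1.6]
width: 30.9
gripper_force: 59.6
side pred captop,foot [array([130.1559854 , 110.76044737]), array([149.53766885, 207.93461724])]
coaster [220 223] [280 276] (array([ 413.95049652, -217.49392706]), np.float64(44.16501732392419))
[321.18054026 355.49074871] [[321.13662685 320.22256858]] [ 550.13166875 -265.48483453  225.36724259]
```

View pics/wrist4.png

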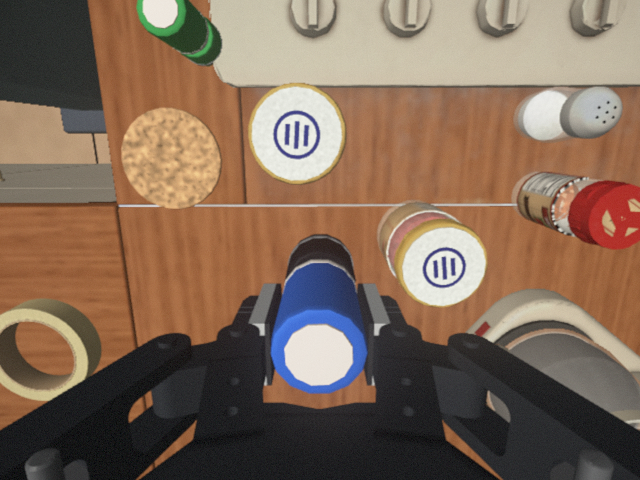

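The blank jar is hidden behind the held stamp, so I'll cross-check the calibration on the stamped lids at (297,133) and (441,263) instead, plus the coaster and the held cap.

Run:
```python
import pickle
from h import *
d=pickle.load(open('pics/wrist4.pkl','rb'));S=pickle.load(open('pics/side0.pkl','rb'))
h=cv2.cvtColor(d['img'],cv2.COLOR_RGB2HSV)
w=cv2.inRange(h,(0,0,170),(179,40,255))
for n,c,r,z in(('j2',(297,133),48,101.5),('j3',(442,263),46,101.5),('cap',(320,355),38,225.2+21)):
    b=blob(w,c,r);print(n,b.min(0),b.max(0),circ(ray(d,b,z)))
h=cv2.cvtColor(S['img'],cv2.COLOR_RGB2HSV);w=cv2.inRange(h,(0,0,140),(179,60,255))
for n,c in(('j2',(332,189)),('j3',(420,237))):
    b=blob(w,c,24);print('side',n,b.min(0),b.max(0),circ(ray(S,b,101.5)))
```

```text
j2 [252  87] [341 179] (array([ 535.56353282, -196.20390508]), np.float64(28.319783009586097))
j3 [403 228] [484 305] (array([ 636.84471164, -285.69586169]), np.float64(28.354239769175912))
cap [284 324] [352 385] (array([ 550.01155345, -264.39493434]), np.float64(10.574138205427024))
side j2 [310 172] [352 206] (array([ 534.03865067, -197.33107836]), np.float64(28.089849914137872))
side j3 [398 218] [443 255] (array([ 635.30247614, -286.93370898]), np.float64(27.994892451047143))
```

```bash
python3 -m pendant '[[1,-0.2,0.011,0,0],[1,-0.4,0.011,0,0],[1,-0.55,0.011,0,0],[1,-0.607,0.011,0,0],[1,-0.607,0.011,0,0],[1,-0.607,0.011,0.1,0],[1,-0.607,0.011,0.2,0],[1,-0.607,0.011,0.25,0],[1,-0.607,0.011,0.25,0],[1,-0.607,0.011,0.25,0]]'
python3 - <<'E'
from station import sensors, viewer
from h import *
import pickle
for i in range(2): print(sensors.get_state()['ee_pos'],sensors.get_state()['wrist_force']);d=viewer.snapshot('top')
pickle.dump(d,open('pics/top5.pkl','wb'))
d=viewer.snapshot('wrist');pickle.dump(d,open('pics/wrist5.pkl','wb'));cv2.imwrite('pics/wrist5.png',d['img'][:,:,::-1])
print(proj(d,[551.9,-355.9,101.5]))
E
```

```text
time_s: 8.05
ee_pos: [553.4, -355.1, 188.5]
tcp_rot: [-3.141, -0.001, 1.571]
wrist_force: [0.1, -0.6, -1.3]
width: 30.7
gripper_force: 59.7
[ 553.44863971 -355.05296585  188.47553666] [ 0.13139478 -0.55830615 -1.26913389]
[ 553.75661459 -355.71305696  189.16666381] [ 0.82116809 -0.04378744 -1.15153259]
[[315.23293005 254.30261596]]
```

View pics/wrist5.png

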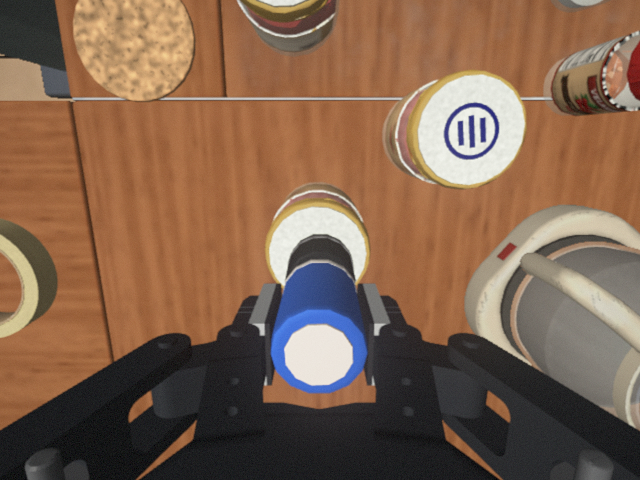

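The label is visible, about 270–367 px wide. The foot at about 321 sits slightly to its right, so I'll fit the visible edge of the label.

Run:
```python
import pickle
from h import *
d=pickle.load(open('pics/wrist5.pkl','rb'))
h=cv2.cvtColor(d['img'],cv2.COLOR_RGB2HSV)
w=cv2.inRange(h,(0,0,170),(179,45,255))
b=blob(w,(317,240),52)
P=ray(d,b,101.5); q=P[(b[:,1]<250)&((b[:,0]<290)|(b[:,0]>350)|(b[:,1]<225))]
c,r=circ(q);res=np.hypot(*(q[:,:2]-c).T)-r;k=abs(res)<1;c,r=circ(q[k]);print(b.min(0),b.max(0),c,r,k.mean())
bb=blob(w,(470,130),57);print('j3',circ(ray(d,bb,101.5)))
# foot: dark blob
dk=blob(cv2.inRange(h,(0,0,0),(179,255,70)),(320,255),38);print('foot',dk.min(0),dk.max(0),'foot axis pred',proj(d,[553.6,-355.4,189-70+30]),proj(d,[553.6,-355.4,189+21]))
b=blob(w,(320,355),38);print('cap',circ(ray(d,b,210)))
```

```text
[269 207] [365 281] [ 553.04541216 -355.80390045] 28.367418239139212 1.0
j3 (array([ 636.90662302, -285.72258547]), np.float64(28.476803303652833))
foot [288 239] [352 275] foot axis pred [[318.00465017 283.10357665]] [[317.79580401 355.07481524]]
cap (array([ 553.75915882, -355.38383224]), np.float64(10.677677082686206))
```

```bash
python3 -m pendant '[[1,-0.003,-0.007,0,0],[1,-0.003,-0.007,0.03,0],[1,-0.003,-0.007,0.06,0],[1,-0.003,-0.007,0.08,0],[1,-0.003,-0.007,0.09,0],[1,-0.003,-0.007,0.09,0],[1,-0.003,-0.007,0.09,0]]'|head -4
python3 -m pendant '[[1,0,0,0.01,0],[1,0,0,0.02,0],[1,0,0,0.02,0]]'|head -4
python3 -m pendant '[[1,0,0,0.01,0],[1,0,0,0.013,0],[1,0,0,0.013,0]]'|head -4
```

```text
time_s: 8.78
ee_pos: [552.3, -356.6, 174.8]
tcp_rot: [-3.141, -0.0, 1.57]
wrist_force: [-0.6, 0.4, -1.2]
time_s: 9.03
ee_pos: [552.5, -356.7, 171.9]
tcp_rot: [3.141, 0.0, 1.57]
wrist_force: [-0.1, -0.0, -0.8]
time_s: 9.28
ee_pos: [552.6, -356.8, 170.5]
tcp_rot: [3.141, 0.0, 1.57]
wrist_force: [-1.7, 1.1, 5.2]
```

```bash
python3 -m pendant '[[1,0,0,0.01,0],[1,0,0,0.02,0],[1,0,0,0.02,0]]'|head -4
python3 -m pendant '[[1,0,0,0.01,0],[1,0,0,0.013,0],[1,0,0,0.013,0]]'|head -4
```

```text
time_s: 9.53
ee_pos: [552.5, -356.8, 167.2]
tcp_rot: [3.141, 0.0, 1.57]
wrist_force: [-0.5, 1.8, 5.7]
time_s: 9.78
ee_pos: [552.6, -356.8, 165.6]
tcp_rot: [3.141, 0.0, 1.57]
wrist_force: [-1.4, 1.4, 6.2]
```

```bash
python3 -m pendant '[[1,0,0,0.007,0],[1,0,0,0.007,0]]'|head -4
python3 -m pendant '[[1,0,0,0.007,0],[1,0,0,0.007,0]]'|head -4
```

```text
time_s: 9.95
ee_pos: [552.6, -356.8, 164.6]
tcp_rot: [3.141, 0.0, 1.57]
wrist_force: [-1.5, 1.8, 7.3]
time_s: 10.12
ee_pos: [552.6, -356.9, 163.7]
tcp_rot: [3.141, 0.0, 1.57]
wrist_force: [-1.2, 1.5, 8.1]
```

```bash
python3 -m pendant '[[1,0,0,0.004,0],[1,0,0,0.004,0]]'|head -4
python3 -m pendant '[[1,0,0,0.004,0],[1,0,0,0.004,0]]'|head -4
```

```text
time_s: 10.28
ee_pos: [552.7, -357.0, 163.7]
tcp_rot: [3.14, 0.0, 1.57]
wrist_force: [-2.8, 1.9, 11.6]
time_s: 10.45
ee_pos: [552.7, -357.1, 163.6]
tcp_rot: [3.14, 0.0, 1.57]
wrist_force: [-2.3, 3.6, 14.6]
```

At the stop: TCP no longer descends and the force rises to about 15 N. I'll hold for a second, then lift straight up.

```bash
python3 -m pendant '[[1,0,0,0,0],[1,0,0,0,0],[1,0,0,0,0],[1,0,0,0,0],[1,0,0,0,0],[1,0,0,0,0],[1,0,0,0,0],[1,0,0,0,0],[1,0,0,0,0],[1,0,0,0,0],[1,0,0,0,0],[1,0,0,0,0]]'|head -4
python3 -m pendant '[[1,0,0,-0.01,0],[1,0,0,-0.02,0],[1,0,0,-0.03,0],[1,0,0,-0.04,0],[1,0,0,-0.05,0],[1,0,0,-0.06,0],[1,0,0,-0.07,0],[1,0,0,-0.08,0],[1,0,0,-0.1,0],[1,0,0,-0.15,0],[1,0,0,-0.25,0],[1,0,0,-0.4,0],[1,0,0,-0.5,0],[1,0,0,-0.5,0],[1,0,0,-0.5,0]]'
python3 - <<'E'
from station import sensors, viewer
from h import *
import pickle
for n in('top','wrist'):
  d=viewer.snapshot(n);pickle.dump(d,open(f'pics/{n}6.pkl','wb'));cv2.imwrite(f'pics/{n}6.png',d['img'][:,:,::-1])
E
```

```text
time_s: 11.45
ee_pos: [552.7, -357.1, 163.6]
tcp_rot: [3.14, 0.0, 1.57]
wrist_force: [-3.8, 2.5, 15.2]
time_s: 12.7
ee_pos: [552.7, -356.8, 237.5]
tcp_rot: [3.14, 0.001, 1.57]
wrist_force: [-0.3, -0.4, -1.0]
width: 30.4
gripper_force: 59.6
```

```bash
python3 -m pendant '[[1,0.15,-0.15,0,0],[1,0.35,-0.35,0,0],[1,0.6,-0.6,0,0],[1,0.8,-0.8,0,0],[1,0.931,-0.92,0,0],[1,0.931,-0.92,0,0],[1,0.931,-0.92,0,0],[1,0.931,-0.92,0,0]]'
python3 - <<'E'
from station import sensors, viewer
from h import *
import pickle
D={n:viewer.snapshot(n) for n in('top','side','wrist')}
pickle.dump(D,open('pics/d7.pkl','wb'))
print(sensors.get_state()['ee_pos'])
T=D['top']['img'];S=D['side']['img'];W=D['wrist']['img']
cv2.imwrite('pics/m7.png',np.hstack([cv2.resize(T[180:280,340:440,::-1],(300,400)),cv2.resize(W[180:460,140:500,::-1],(490,400))]))
d=D['top'];h=cv2.cvtColor(T,cv2.COLOR_RGB2HSV);b=blob(cv2.inRange(h,(0,0,170),(179,60,255)),(388,230),32);print(circ(ray(d,b,101.5)))
k=cv2.inRange(h,(100,60,20),(135,255,200));kk=blob(k,(388,230),20);print('ink',circ(ray(d,kk,101.5)))
E
```

```text
time_s: 13.47
ee_pos: [415.1, -216.8, 236.7]
tcp_rot: [3.141, 0.0, 1.571]
wrist_force: [1.0, -0.2, -1.3]
width: 30.5
gripper_force: 59.9
[ 415.31425582 -218.00274032  236.87849515]
(array([ 551.19655503, -355.53456681]), np.float64(28.162413893162373))Traceback (most recent call last):
  File "<stdin>", line 10, in <module>
  File "h.py", line 12, in blob
    cs,_=cv2.findContours(m,cv2.RETR_EXTERNAL,cv2.CHAIN_APPROX_NONE); return max(cs,key=cv2.contourArea)[:,0]
                                                                             ~~~^^^^^^^^^^^^^^^^^^^^^^^^
ValueError: max() iterable argument is empty
```

View pics/m7.png

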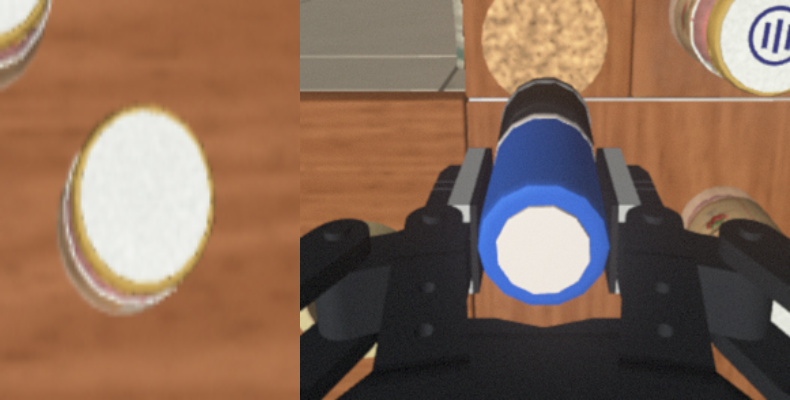

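The top view shows no visible mark on the lid (label at about (145,200) in the crop). I need to know whether the cap really moved or slipped in the fingers, so I'll compare the cap size and position before and after.

Run:
```python
import pickle
from h import *
L={'w3':pickle.load(open('pics/wrist3.pkl','rb')),'w4':pickle.load(open('pics/wrist4.pkl','rb')),'w5':pickle.load(open('pics/wrist5.pkl','rb')),'w6':pickle.load(open('pics/wrist6.pkl','rb')),'w7':pickle.load(open('pics/d7.pkl','rb'))['wrist']}
for n,d in L.items():
    h=cv2.cvtColor(d['img'],cv2.COLOR_RGB2HSV)
    b=blob(cv2.inRange(h,(0,0,170),(179,60,255)),(320,355),38); u=blob(cv2.inRange(h,(105,120,40),(130,255,255)),(320,320),80)
    k=blob(cv2.inRange(h,(0,0,0),(179,255,60)),(320,253),32)
    print(n,'white',b.min(0),b.max(0),'blue',u.min(0),u.max(0),'footmin',k.min(0),k.max(0))
d=L['w6'];h=cv2.cvtColor(d['img'],cv2.COLOR_RGB2HSV)
T=pickle.load(open('pics/d7.pkl','rb'))['top']['img'].astype(int);T0=pickle.load(open('pics/top0.pkl','rb'))['img'].astype(int)
D=abs(T-T0).sum(2);m=np.zeros(D.shape,np.uint8);cv2.circle(m,(388,229),17,1,-1);print('label diff',D[m>0].mean(),D[m>0].max(),'j2',D[225:260,252:285].mean())
```

```text
w3 white [284 324] [352 385] blue [270 264] [367 392] footmin [290 239] [350 268]
w4 white [284 324] [352 385] blue [271 264] [367 392] footmin [290 238] [350 269]
w5 white [284 324] [352 385] blue [271 264] [367 392] footmin [310 239] [350 268]
w6 white [284 324] [352 385] blue [270 264] [367 392] footmin [306 239] [350 269]
w7 white [284 324] [352 385] blue [270 264] [367 392] footmin [290 239] [350 269]
label diff 29.79578246392897 34 j2 30.47878787878788
```

There was no slip: cap and foot sit identically in the grip before and after. The position froze at 163.7 while the force rose, so the cap went its full travel and sprang back, and the simulator evidently doesn't draw the print. Now I'll place the stamp on the coaster.

```bash
python3 -m pendant '[[1,0,0,0.1,0],[1,0,0,0.3,0],[1,0,0,0.5,0],[1,0,0,0.7,0],[1,0,0,0.85,0],[1,0,0,0.95,0],[1,0,0,1,0],[1,0,0,1,0],[1,0,0,1,0]]'|head -4
python3 -m pendant '[[1,0,0,0.02,0],[1,0,0,0.04,0],[1,0,0,0.055,0],[1,0,0,0.06,0],[1,0,0,0.06,0]]'|head -4
```

```text
time_s: 14.37
ee_pos: [414.9, -217.7, 87.0]
tcp_rot: [3.142, 0.001, 1.569]
wrist_force: [-0.0, -0.0, -1.3]
time_s: 14.78
ee_pos: [414.6, -216.7, 77.9]
tcp_rot: [3.141, -0.0, 1.57]
wrist_force: [-0.6, 0.2, -1.4]
```

```bash
python3 -m pendant '[[1,0,0,0.007,0],[1,0,0,0.007,0]]'|head -4
python3 -m pendant '[[1,0,0,0.005,0],[1,0,0,0.005,0]]'|head -4
```

```text
time_s: 14.95
ee_pos: [414.6, -216.8, 76.8]
tcp_rot: [3.141, 0.0, 1.57]
wrist_force: [1.2, 0.5, -1.5]
time_s: 15.12
ee_pos: [414.6, -216.9, 76.1]
tcp_rot: [3.141, 0.0, 1.57]
wrist_force: [-0.5, 0.4, 3.7]
```

Contact with the coaster, so I'll release and retreat straight up.

```bash
python3 -m pendant '[[0.3,0,0,0,0],[0.2,0,0,0,0],[0,0,0,0,0],[-0.3,0,0,0,0],[-0.6,0,0,0,0],[-1,0,0,0,0],[-1,0,0,0,0],[-1,0,0,0,0],[-1,0,0,0,0],[-1,0,0,0,0],[-1,0,0,0,0]]'
python3 -m pendant '[[-1,0,0,-0.05,0],[-1,0,0,-0.15,0],[-1,0,0,-0.35,0],[-1,0,0,-0.6,0],[-1,0,0,-0.85,0],[-1,0,0,-1,0],[-1,0,0,-1,0],[-1,0,0,-1,0],[-1,0,0,-1,0]]'
python3 - <<'E'
from station import viewer
from h import *
D={n:viewer.snapshot(n) for n in('side','wrist')}
cv2.imwrite('pics/f.png',np.hstack([cv2.resize(D['side']['img'][130:300,190:360,::-1],(400,400)),cv2.resize(D['wrist']['img'][:400,150:550,::-1],(400,400))]))
d=D['wrist'];h=cv2.cvtColor(d['img'],cv2.COLOR_RGB2HSV);b=blob(cv2.inRange(h,(0,0,170),(179,60,255)),(321,255),25);print(circ(ray(d,b,96.5)))
E
```

```text
time_s: 16.03
ee_pos: [414.5, -216.9, 76.0]
tcp_rot: [3.142, 0.0, 1.57]
wrist_force: [0.1, -1.1, -0.2]
width: 85.7
gripper_force: 0.0
time_s: 16.78
ee_pos: [414.2, -216.4, 225.8]
tcp_rot: [-3.141, -0.001, 1.57]
wrist_force: [-0.6, 0.3, -1.0]
width: 85.3
gripper_force: 0.0
(array([ 415.448248  , -218.45824163]), np.float64(9.003779541053555))
```

View pics/f.png

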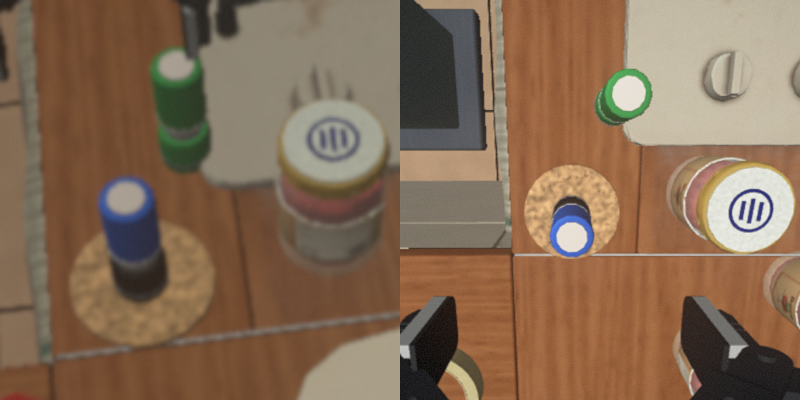

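The stamp stands upright in the middle of the coaster (left (140,240), right (572,237)), and the gripper is clear.

```bash
python3 -c "
from station import ticket
print(ticket.finish_job())"
```

```text
the job is handed in; nothing more can be done
None
```

I pressed the blank label to the stop (about 15 N), held it 1 s, lifted straight off and stood the stamp back on its coaster at 16.8 s; no print showed on the label in the camera image, though force and position readings indicate a full press.

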